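Set the stock tags on the PCR plate bins

ROBOT

A 6-joint arm with a two-finger parallel gripper is mounted at the origin on the work surface. World frame = base frame: x ahead of the robot, y to its left, z up, the work surface at z = 0. Lengths are in m, angles in rad, forces in N, time in s.
With the tool pointing down it reaches from about 0.325 to 1 m from the base axis. Payload 5.1 kg.
Tool frame: the origin (TCP) lies midway between the tips of the shut fingers; the grasp point (between the pads) lies 19 mm behind it; z points along the fingers, y is the line along which they close (so a half turn about z gives the same grasp; the last joint's range is limited). The gripper opens to 85 mm and grips with 20 to 120 N. Pads are 22 mm wide; open, the fingers measure 114 mm over their backs; the gripper's body (76 mm by 85 mm) begins 54 mm behind the grasp point. The pads swing forward as they close: fully open they stand 13 mm farther back than shut.
Start: joints at [1.079, 0.124, 1.65, -0, 1.367, -0.083], TCP at [0.258, 0.596, 0.231] pointing down, gripper open.
Joint ranges: [-2.61, 2.61], [-1.02, 2.33], [0.03, 2.71], [-1.35, 4.49], [0.32, 2.68], [-2.91, 2.91]. Speed limits (rad/s): [2.57, 2.57, 3.14, 3.14, 3.14, 3.14].

INTERFACE

Orientations are given as [roll, pitch, yaw] about the fixed x, y, z axes, in that order (R = Rz(yaw) Ry(pitch) Rx(roll)).
In Python, from station import monitor, optics, manip gives the robot as it stands.
- The arm moves only by the tool drive_tool, never from a script. Its argument "targets" is a list of rows, each an object with "offset": the shift along the tool's x, y, z in m, a list of three; "twist": the turn about the tool's z in degrees. A call has 1 to 8 rows; each row shifts and turns the commanded pose from where the row before left it, along the tool's axes as they then stand; what a row does not reach is not made up. A row lasts 1/8 s, in which the tool goes at most 62.5 mm and 10.7 degrees, less where a joint would pass 70% of its speed; a pose out of reach is approached as far as the arm can. A call with a gripper value outside its range is refused whole. "gripper" is the finger opening in m, from 0 to 0.0854, set as the call begins (left out, the last holds). The fingers move at their own pace and stop on an object; "squeeze" is the grip in N (left out, the last holds). Time passes only in rows, so rows that do not move let the fingers close. It gives the time, the measured TCP pose, the force, the opening and the grip force at its end, in the units of the state.
- monitor.observe(): the state, without advancing time (a new reading comes with each control period).
- optics.read_camera(name): name is "side" or "top"; returns the picture (400x640x3 uint8, red, green, blue); there is no depth.
- optics.get_calibration(name): a dict with "camera_matrix" (3x3 intrinsics, pixels), "dist_coeffs" ([k1, k2, p1, p2, k3] as OpenCV has them; the pictures are not rectified), "rvec" (rotation vector, rad) and "tvec" (3), from world to camera coordinates, as OpenCV has them. Camera axes: x right, y down, z forward; pixel columns grow to the right and rows downward; lengths in m; the calibration is good to about 2 mm. A picture is of the moment at which its call begins. get_calibration takes no time and is no camera call.
- manip.sign_off(): hands the job in; it is judged then, once.
The state is a dict: "clock": time; "q": joint angles; "joint_velocities": joint speeds; "effort": joint torques, N m; "position": TCP position; "orientation": TCP orientation; "ft_force": force on the tool from outside, world axes, zero at the start; "wrist_torque": the same for the moment, N m; "finger_gap": finger opening in m; "grip_force": force on a finger pad.
Only numpy, scipy, OpenCV 4.12 (cv2) and the standard library are available. Lean on these libraries where they do the work, as an engineer would, in place of code of your own. Each camera call takes 0.05 s, during which the arm holds its last target. There are 200 camera calls.

TASK

Set the flip tags in front of the plate bins so that only the full bins (four plates, stacked up to the rim) show the disc face up, their tag leaning back towards the bin, and every other bin shows the bar face up, its tag leaning forward away from the bin. Push each wrong tag over on its hinge gently with a fingertip, without gripping it; do not flip tags that are already right, and leave the plates and everything else on the bench where they are.

Things in the scene. Friction and masses are not known exactly. Their poses are not given: they have to be found in the camera images.
- station: Stock station fixed to the bench: white base board, 310 x 478 x 6 mm, with four like blue-grey bins and a hinged tag in front of each. Origin on the bench under the middle of the row of tags; x points from the tags to the bins, y along the row, z up. Bin and tag centres at y = -168, -56, 56, 168 mm. Bins 102 mm wide, from x = 105 to 247 mm, rim 78 mm above the bench, front wall 40 mm.
- holder_a: Holder of tag a: black foot with two cheeks, 66 mm along the row, 50 mm deep, top 46 mm above the bench, fixed on the board in front of a bin (which bin changes). Origin 6 mm above the bench, under the hinge pin; x points level to its bin, whose centre is 176 mm away, y along the row, z up. The hinge pin lies along y, 16 mm above the origin.
- tag_a (a joint): Hinge of tag a, rad: 0 upright; +0.61 leaning back to its bin on its stop, disc face up; -0.61 leaning forward, away from the bin, on its stop, bar face up. White plate 56 mm wide along the row, 4 mm thick, its free edge rounded, 7 mm thick, 72 mm from the pin; 35 g. It swings freely and falls to the side it leans to. Dark round disc: in stock; dark bar: reorder.
- holder_b: Holder of tag b: black foot with two cheeks, 66 mm along the row, 50 mm deep, top 46 mm above the bench, fixed on the board in front of a bin (which bin changes). Origin 6 mm above the bench, under the hinge pin; x points level to its bin, whose centre is 176 mm away, y along the row, z up. The hinge pin lies along y, 16 mm above the origin.
- tag_b (a joint): Hinge of tag b, rad: 0 upright; +0.61 leaning back to its bin on its stop, disc face up; -0.61 leaning forward, away from the bin, on its stop, bar face up. White plate 56 mm wide along the row, 4 mm thick, its free edge rounded, 7 mm thick, 72 mm from the pin; 35 g. It swings freely and falls to the side it leans to. Dark round disc: in stock; dark bar: reorder.
- holder_c: Holder of tag c: black foot with two cheeks, 66 mm along the row, 50 mm deep, top 46 mm above the bench, fixed on the board in front of a bin (which bin changes). Origin 6 mm above the bench, under the hinge pin; x points level to its bin, whose centre is 176 mm away, y along the row, z up. The hinge pin lies along y, 16 mm above the origin.
- tag_c (a joint): Hinge of tag c, rad: 0 upright; +0.61 leaning back to its bin on its stop, disc face up; -0.61 leaning forward, away from the bin, on its stop, bar face up. White plate 56 mm wide along the row, 4 mm thick, its free edge rounded, 7 mm thick, 72 mm from the pin; 35 g. It swings freely and falls to the side it leans to. Dark round disc: in stock; dark bar: reorder.
- holder_d: Holder of tag d: black foot with two cheeks, 66 mm along the row, 50 mm deep, top 46 mm above the bench, fixed on the board in front of a bin (which bin changes). Origin 6 mm above the bench, under the hinge pin; x points level to its bin, whose centre is 176 mm away, y along the row, z up. The hinge pin lies along y, 16 mm above the origin.
- tag_d (a joint): Hinge of tag d, rad: 0 upright; +0.61 leaning back to its bin on its stop, disc face up; -0.61 leaning forward, away from the bin, on its stop, bar face up. White plate 56 mm wide along the row, 4 mm thick, its free edge rounded, 7 mm thick, 72 mm from the pin; 35 g. It swings freely and falls to the side it leans to. Dark round disc: in stock; dark bar: reorder.
- stack_1_top (a point): Centre of the top of a stack of white 96-well plates (128 x 86 mm; four plates, 62 mm high) lying loose in one of the bins (which one changes). A full bin holds four plates, their top then 71 mm above the bench, just under the rim; bins with fewer are not full.
- stack_2_top (a point): Centre of the top of a stack of white 96-well plates (128 x 86 mm; four plates, 62 mm high) lying loose in one of the bins (which one changes). A full bin holds four plates, their top then 71 mm above the bench, just under the rim; bins with fewer are not full.
- stack_3_top (a point): Centre of the top of a stack of white 96-well plates (128 x 86 mm; one plate, 15.5 mm high) lying loose in one of the bins (which one changes). A full bin holds four plates, their top then 71 mm above the bench, just under the rim; bins with fewer are not full.
- stack_4_top (a point): Centre of the top of a stack of white 96-well plates (128 x 86 mm; two plates, 31 mm high) lying loose in one of the bins (which one changes). A full bin holds four plates, their top then 71 mm above the bench, just under the rim; bins with fewer are not full.
- vial: Small amber bottle, 27 mm diameter, 50 mm high, loose, standing on the board between the two middle tags. Origin at the centre of its foot.
- jar: Small white screw-top jar, 27 mm diameter, 42 mm high, loose, standing on the board between the tags at y = +56 and +168 mm. Origin at the centre of its foot.
- marker: Marker pen lying loose on the bench in front of the tags, 136 mm long, 16 mm thick. Origin under its middle, x along it.
- tip_box: Closed box of pipette tips, 122 x 84 x 72 mm, loose, beside the station. Origin under its centre.
- tube_rack: White rack of microtubes, 104 x 66 x 45 mm, loose, beside the station. Origin under its centre.
- timer: White bench timer, 62 x 72 x 19 mm, loose. Origin under its centre.
- pipette: Pipette lying loose on the bench beside the station, 232 mm long, about 26 mm thick. Origin under its middle, x along it.
Not all that is in view belongs to the job. What is shaped like the part that bears stack_2_top but brown or turquoise is not meant.

How it is judged:
At the end, for the whole second after the job is handed in: The tags in front of the two bins that hold four plates lean back to their stops (hinge above +0.5 rad), the other two lean forward to their stops (below -0.5 rad), all at rest (((horizontal distance between any of stack_1_top, stack_2_top and holder_a below 0.192 m and value of joint tag_a above 0.5 rad) or (not (horizontal distance between any of stack_1_top, stack_2_top and holder_a below 0.192 m) and value of joint tag_a below -0.5 rad)) and ((horizontal distance between any of stack_1_top, stack_2_top and holder_b below 0.192 m and value of joint tag_b above 0.5 rad) or (not (horizontal distance between any of stack_1_top, stack_2_top and holder_b below 0.192 m) and value of joint tag_b below -0.5 rad)) and ((horizontal distance between any of stack_1_top, stack_2_top and holder_c below 0.192 m and value of joint tag_c above 0.5 rad) or (not (horizontal distance between any of stack_1_top, stack_2_top and holder_c below 0.192 m) and value of joint tag_c below -0.5 rad)) and ((horizontal distance between any of stack_1_top, stack_2_top and holder_d below 0.192 m and value of joint tag_d above 0.5 rad) or (not (horizontal distance between any of stack_1_top, stack_2_top and holder_d below 0.192 m) and value of joint tag_d below -0.5 rad)) and velocity of joint tag_a between -0.2 and 0.2 rad/s and velocity of joint tag_b between -0.2 and 0.2 rad/s and velocity of joint tag_c between -0.2 and 0.2 rad/s and velocity of joint tag_d between -0.2 and 0.2 rad/s); the robot touches nothing.
It fails at once if a tag that already showed the right face was flipped ((horizontal distance between any of stack_1_top, stack_2_top and holder_a below 0.192 m and value of joint tag_a below 0 rad) or (horizontal distance between any of stack_1_top, stack_2_top and holder_c below 0.192 m and value of joint tag_c below 0 rad) or (not (horizontal distance between any of stack_1_top, stack_2_top and holder_b below 0.192 m) and value of joint tag_b above 0 rad) or (not (horizontal distance between any of stack_1_top, stack_2_top and holder_d below 0.192 m) and value of joint tag_d above 0 rad)).
It fails at once if a tag or its holder was squeezed, gripped or pressed with more than 15 N (contact force between any of the arm, the fingers and holder_a above 15 N or contact force between any of the arm, the fingers and holder_b above 15 N or contact force between any of the arm, the fingers and holder_c above 15 N or contact force between any of the arm, the fingers and holder_d above 15 N).
It fails at once if plates in a bin were lifted or shifted by more than 15 mm (distance of any of stack_1_top, stack_2_top, stack_3_top, stack_4_top from where it was at the start of the episode above 0.015 m).
It fails at once if something else on the bench was picked up or knocked (vial or jar more than 20 mm, other things more than 30 mm) (distance of any of vial, jar from where it was at the start of the episode above 0.02 m or distance of any of marker, tip_box, tube_rack, timer, pipette from where it was at the start of the episode above 0.03 m).
It also fails if it takes over 43 s, if anything falls off the work surface, if the arm or the gripper's body presses on something with over 40 N, if the wrist force passes 120 N, or if a joint passes its speed limit or range.

## Working session

There is one attempt and no reset: what is moved stays moved. The work goes in short steps, Python scripts to look and compute and a tool call to move; the robot and the scene stay as the last step left them, time stands still between calls to the robot, and variables do not carry over. Pictures are saved under pics/ and viewed, at most 10 in all, crops included, and the job is handed in when it is done.

Besides the shell and the picture viewer there is one more tool, called after ">>>" as name(argument=value, ...), one argument or row to a line, values as JSON. drive_tool: Moves the arm, as the interface text tells. Its arguments: {"type":"object","properties":{"targets":{"type":"array"},"gripper":{"type":"number"},"squeeze":{"type":"number"}},"required":["targets"]}

```bash
mkdir -p pics; python3 - <<'E'
from station import monitor, optics
import cv2
for n in("side","top"):
    im=optics.read_camera(n); cv2.imwrite(f"pics/{n}0.png",im[...,::-1]); c=optics.get_calibration(n)
    print(n,{k:[round(float(x),4) for x in __import__('numpy').ravel(v)] for k,v in c.items()})
print(monitor.observe())
E
```

```text
side {'camera_matrix': [477.5594, 0.0, 320.2537, 0.0, 477.5594, 199.4571, 0.0, 0.0, 1.0], 'dist_coeffs': [0.0482, 0.0, 0.0, 0.0, 0.0], 'rvec': [2.1584, -0.4451, 0.249], 'tvec': [-0.4982, 0.1886, 0.9776]}
top {'camera_matrix': [379.292, 0.0, 321.0837, 0.0, 379.292, 197.6551, 0.0, 0.0, 1.0], 'dist_coeffs': [-0.0259, 0.0, 0.0, 0.0, 0.0], 'rvec': [2.2215, -2.1582, 0.0657], 'tvec': [0.0338, 0.5284, 1.026]}
{'clock': 0.1, 'q': array([ 1.07939098e+00,  1.24452338e-01,  1.65153585e+00,  4.17310873e-05,
        1.36749692e+00, -8.25975624e-02]), 'joint_velocities': array([-1.32268025e-05, -3.70181844e-04, -1.14656583e-04,  4.64326383e-04,
       -3.14295818e-04, -5.76053708e-04]), 'effort': array([ 1.17099225e-04, -4.24935508e+01, -3.66651571e+01,  8.74360104e-07,
        3.91672671e-03, -1.12627595e-05]), 'position': array([0.25814022, 0.59594515, 0.23016882]), 'orientation': array([-3.13971002e+00, -1.96851224e-04,  2.73277622e+00]), 'ft_force': array([ 0.36198032, -0.40561237, -0.71397827]), 'wrist_torque': array([ 0.02837164, -0.00802101,  0.02622028]), 'grip_force': 0.0, 'finger_gap': 0.08537763073176853}
```

View pics/top0.png

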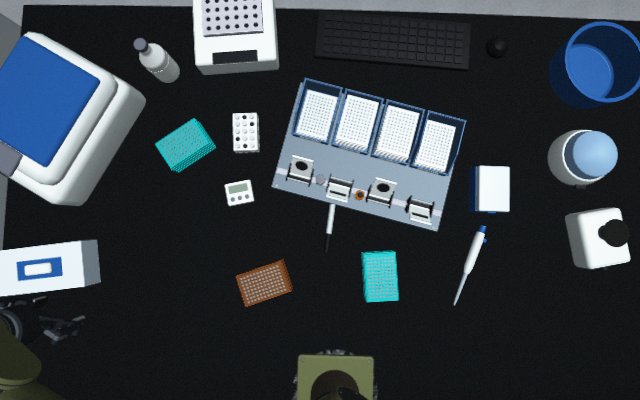

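View pics/side0.png

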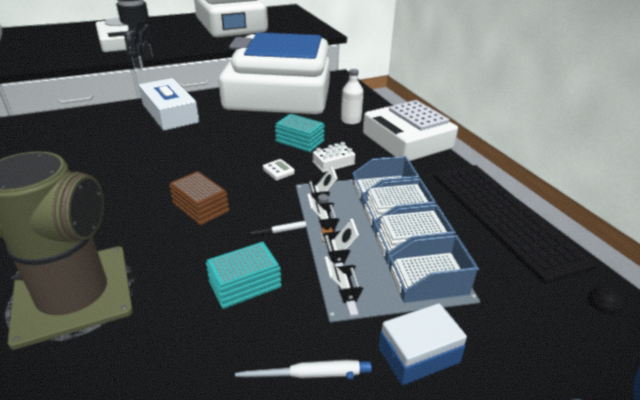

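Top view: the tags from left to right read disc (300,165), bar (339,187), disc (382,190) and bar (420,210). The bins are at (318,115), (358,120), (398,130) and (437,140). In the side view the two middle bins look full, so I'll confirm in an enlarged crop and measure.

```bash
cat > h.py <<'E'
import numpy as np, cv2
from station import optics
def cal(n):
    c=optics.get_calibration(n); K=np.array(c["camera_matrix"],float).reshape(3,3); R=cv2.Rodrigues(np.array(c["rvec"],float))[0]
    return K,np.array(c["dist_coeffs"],float),R,np.array(c["tvec"],float).reshape(3)
def ray(n,uv):
    K,d,R,t=cal(n); p=cv2.undistortPoints(np.array(uv,float).reshape(1,1,2),K,d)[0,0]
    return -R.T@t, R.T@np.array([p[0],p[1],1])
def onz(n,uv,z):
    o,v=ray(n,uv); return o+v*(z-o[2])/v[2]
def proj(n,P):
    K,d,R,t=cal(n); return cv2.projectPoints(np.array(P,float).reshape(-1,1,3),cv2.Rodrigues(R)[0],t,K,d)[0][:,0]
E
python3 - <<'E'
import cv2,numpy as np
t=cv2.imread('pics/top0.png');s=cv2.imread('pics/side0.png')
cv2.imwrite('pics/c1.png',cv2.resize(t[70:240,265:475],(741,600),interpolation=cv2.INTER_CUBIC))
cv2.imwrite('pics/c2.png',cv2.resize(s[145:325,285:485],(667,600),interpolation=cv2.INTER_CUBIC))
E
```

```text
(no output)
```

View pics/c1.png

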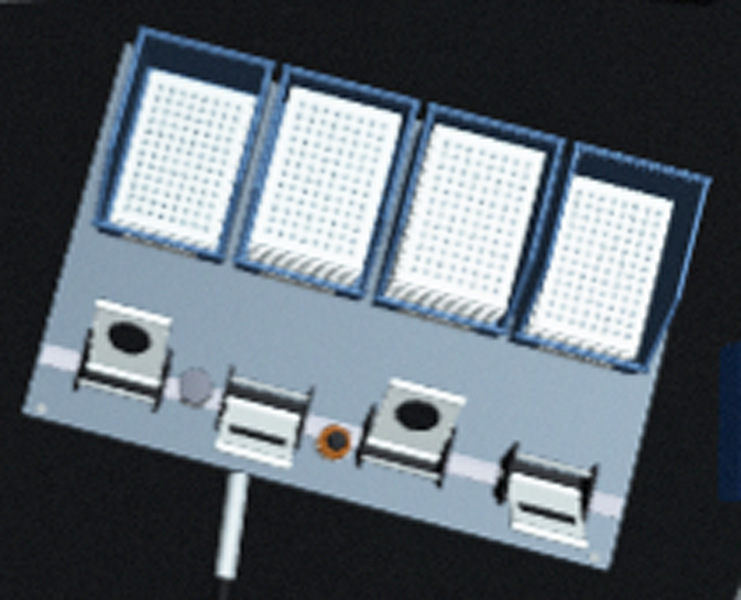

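View pics/c2.png

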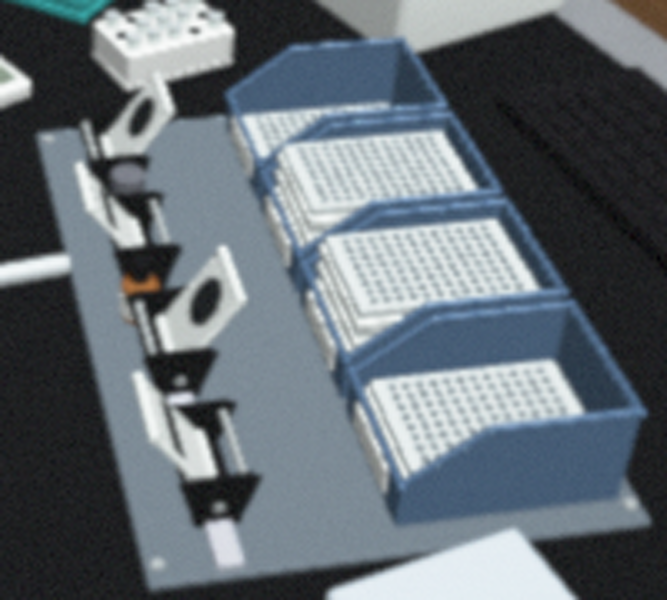

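Crops: the two middle bins are full, with plates up to the rim. The left bin (one plate) and the right bin (two plates) are low. So the left tag (y=+168, disc) must go forward to bar, and the second tag (y=+56, bar) must go back to disc. The other two tags are already right.

```bash
python3 - <<'E'
from h import *
k=3.529; f=lambda u,v:(265+u/k-.4,70+v/k-.4)
pts={'BL rim':((140,28),.078,(247,219)),'BR rim':((711,180),.078,(247,-219)),'board FL':((22,410),.006,None),'board FR':((608,570),.006,None),
'tag168 edge':((133,306),.081,(41,168)),'tag56 edge':((256,456),.081,(-41,56)),'tag-56':((428,391),.081,(41,-56)),'tag-168':((548,537),.081,(-41,-168)),'vial top':((334,441),.05,None),'jar top':((196,386),.042,None)}
A=[];B=[];W={}
for n,(c,z,m) in pts.items():
    p=onz('top',f(*c),z);W[n]=p
    if m: A.append(np.array(m)/1e3);B.append(p[:2])
A=np.array(A);B=np.array(B)
a=A-A.mean(0);b=B-B.mean(0);th=np.arctan2((a[:,0]*b[:,1]-a[:,1]*b[:,0]).sum(),(a*b).sum())
R=np.array([[np.cos(th),-np.sin(th)],[np.sin(th),np.cos(th)]]);t=B.mean(0)-R@A.mean(0)
print('station',t,th)
for n,p in W.items(): print(n,p.round(3),((p[:2]-t)@R*1e3).round(1))
# side view check of tags edges (crop2 scale 3.335)
for n,c in {'168':((155,82)),'-56':((233,268)),'56':((85,185)),'-168':((145,400))}.items():
    p=onz('side',(285+c[0]/3.335-.4,145+c[1]/3.335-.4),.079);print(n,((p[:2]-t)@R*1e3).round(1))
from station import monitor
s=monitor.observe();y=s['orientation'][2];tp=s['position']
T=np.array([[np.cos(y),np.sin(y)],[np.sin(y),-np.cos(y)]])
print('yaw',y,np.degrees(th-y),np.degrees(th-y)%90)
for g in [(75,168),(-75,56)]:
    w=t+R@(np.array(g)/1e3);print(g,w,'tool offs',T.T@(w-tp[:2]))
E
```

```text
station [ 0.54822415 -0.05381257] -0.23736624148930177
BL rim [0.84  0.103 0.078] [246.8 220.6]
BR rim [ 0.737 -0.326  0.078] [ 247.9 -220.3]
board FL [0.557 0.19  0.006] [-48.9 238.8]
board FR [ 0.444 -0.274  0.006] [ -49.2 -238.2]
tag168 edge [0.629 0.101 0.081] [ 42.4 169.4]
tag56 edge [0.521 0.008 0.081] [-40.4  53.4]
tag-56 [ 0.573 -0.117  0.081] [ 38.8 -55.8]
tag-168 [ 0.469 -0.207  0.081] [ -41.5 -167.3]
vial top [ 0.536 -0.052  0.05 ] [-11.9  -1.2]
jar top [0.576 0.053 0.042] [  1.7 110.4]
168 [ 34.2 183.3]
-56 [ 40.1 -49.4]
56 [-40.7  57.5]
-168 [ -40.3 -162.3]
yaw 2.732776217667451 -170.17662746228942 9.823372537710583
(75, 168) [0.66062531 0.09184106] tool offs [-0.56971035 -0.30256455]
(-75, 56) [0.48849514 0.018253  ] tool offs [-0.44101807 -0.43851417]
```

Station at (0.548, -0.054), yaw -0.237; all fitted points agree within about 3 mm. Next: shut the fingers, align the tool with the station (tool x = -station x, tool y = station y) and travel high.

>>> drive_tool(
  gripper=0,
  targets=[
    {"offset":[0,0,0],"twist":-5},
    {"offset":[0,0,0],"twist":-4.8},
    {"offset":[-0.036,-0.028,0],"twist":0},
    {"offset":[-0.036,-0.028,0],"twist":0},
    {"offset":[-0.036,-0.028,0],"twist":0},
    {"offset":[-0.036,-0.028,0],"twist":0},
    {"offset":[-0.036,-0.028,0],"twist":0},
    {"offset":[-0.036,-0.028,0],"twist":0},
  ],
)

```text
clock: 1.1
position: [0.4293, 0.3808, 0.2308]
orientation: [-3.141, -0.0, 2.904]
ft_force: [0.2, 0.5, 0.7]
finger_gap: 0.0
grip_force: 0.0
```

>>> drive_tool(
  targets=[
    {"offset":[-0.036,-0.028,0],"twist":0},
    {"offset":[-0.036,-0.028,0],"twist":0},
    {"offset":[-0.036,-0.028,0],"twist":0},
    {"offset":[-0.036,-0.028,0],"twist":0},
    {"offset":[-0.036,-0.028,0],"twist":0},
    {"offset":[-0.036,-0.028,0],"twist":0},
    {"offset":[0,0,0],"twist":0},
    {"offset":[0,0,0],"twist":0},
  ],
)

```text
clock: 2.1
position: [0.5986, 0.1682, 0.2307]
orientation: [-3.141, -0.001, 2.904]
ft_force: [-0.3, -0.3, -0.1]
finger_gap: 0.0003
grip_force: 0.0
```

```bash
cat >> h.py <<'E'
TH=-0.2374;T0=np.array([.5482,-.0538]);RS=np.array([[np.cos(TH),-np.sin(TH)],[np.sin(TH),np.cos(TH)]])
def rep():
    from station import monitor
    s=monitor.observe();p=s['position'];print('t',round(s['clock'],2),'stn mm',((p[:2]-T0)@RS*1e3).round(1),'z',round(p[2]*1e3,1),'yawerr deg',round(np.degrees(s['orientation'][2]-TH-np.pi),2),'gap',round(s['finger_gap'],4),'F',s['ft_force'].round(1))
E
python3 -c "from h import *;rep()"
```

```text
t 2.1 stn mm [ -3.2 227.7] z 230.7 yawerr deg -0.04 gap 0.0003 F [-0.3 -0.3 -0.1]
```

>>> drive_tool(
  targets=[
    {"offset":[-0.04,-0.03,0],"twist":0},
    {"offset":[-0.038,-0.03,0],"twist":0},
    {"offset":[0,0,0.04],"twist":0},
    {"offset":[0,0,0.04],"twist":0},
    {"offset":[0,0,0.035],"twist":0},
    {"offset":[0,0,0.03],"twist":0},
    {"offset":[0,0,0.015],"twist":0},
    {"offset":[0,0,0],"twist":0},
  ],
)

```text
clock: 3.1
position: [0.6597, 0.0923, 0.0703]
orientation: [-3.141, -0.002, 2.905]
ft_force: [-0.2, 0.4, 0.7]
finger_gap: -0.0002
grip_force: 0.0
```

```bash
python3 - <<'E'
from h import *
rep()
im=optics.read_camera('side');cv2.imwrite('pics/s1.png',cv2.resize(im[120:300,270:470,::-1],(667,600),interpolation=cv2.INTER_CUBIC))
E
```

```text
t 3.1 stn mm [ 74.  168.2] z 70.3 yawerr deg 0.05 gap -0.0002 F [-0.2  0.4  0.7]
```

View pics/s1.png

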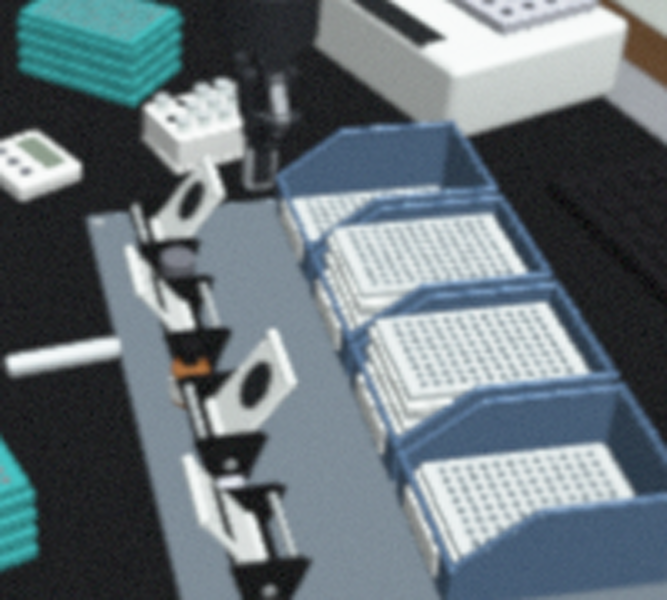

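The finger (258,180) hangs behind the left tag's back, between tag and bin. Pushing it gently towards -x.

>>> drive_tool(
  targets=[
    {"offset":[0.006,0,0.004],"twist":0},
    {"offset":[0.006,0,0],"twist":0},
    {"offset":[0.005,0,0],"twist":0},
    {"offset":[0.005,0,0],"twist":0},
    {"offset":[0.005,0,0],"twist":0},
    {"offset":[0.005,0,0],"twist":0},
    {"offset":[0.005,0,0],"twist":0},
    {"offset":[0.005,0,0],"twist":0},
  ],
)

```text
clock: 4.15
position: [0.6196, 0.1014, 0.0672]
orientation: [-3.142, -0.0, 2.904]
ft_force: [-0.8, -0.1, 0.6]
finger_gap: -0.0002
grip_force: 0.1
```

>>> drive_tool(
  targets=[
    {"offset":[0.005,0,0],"twist":0},
    {"offset":[0.005,0,0],"twist":0},
    {"offset":[0.005,0,0],"twist":0},
    {"offset":[0.005,0,0],"twist":0},
    {"offset":[0.005,0,0],"twist":0},
    {"offset":[0.005,0,0],"twist":0},
    {"offset":[0.004,0,0],"twist":0},
    {"offset":[0,0,0],"twist":0},
  ],
)

```text
clock: 5.15
position: [0.5866, 0.1094, 0.0673]
orientation: [-3.142, -0.0, 2.904]
ft_force: [-0.6, 0.2, -0.6]
finger_gap: 0.0001
grip_force: 0.0
```

```bash
python3 - <<'E'
from h import *
rep()
im=optics.read_camera('side');cv2.imwrite('pics/s2.png',cv2.resize(im[120:300,270:470,::-1],(667,600),interpolation=cv2.INTER_CUBIC))
E
```

```text
t 5.15 stn mm [ -1.  167.7] z 67.3 yawerr deg -0.01 gap 0.0001 F [-0.6  0.2 -0.6]
```

View pics/s2.png

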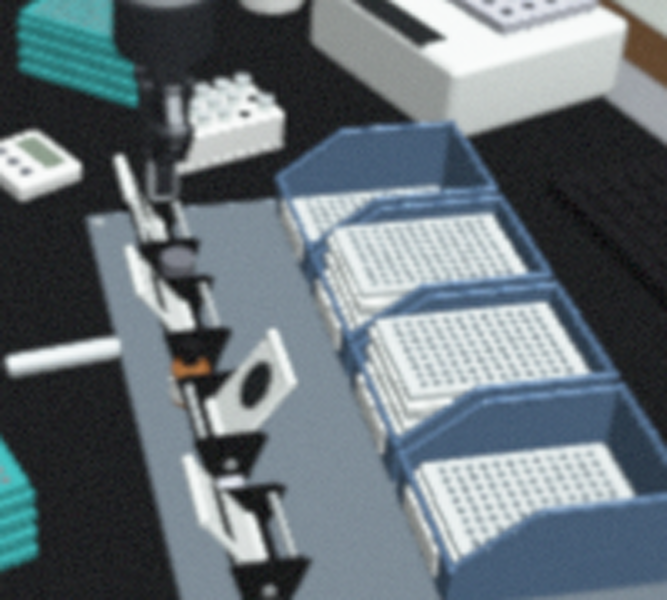

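The left tag (120,190) has fallen forward. Backing off, then rising over to the front of tag y=+56.

>>> drive_tool(
  targets=[
    {"offset":[-0.01,0,0],"twist":0},
    {"offset":[0,0,-0.04],"twist":0},
    {"offset":[0,0,-0.04],"twist":0},
    {"offset":[0.028,-0.038,0],"twist":0},
    {"offset":[0.028,-0.038,0],"twist":0},
    {"offset":[0.028,-0.036,0],"twist":0},
    {"offset":[0,0,0],"twist":0},
    {"offset":[0,0,0],"twist":0},
  ],
)

```text
clock: 6.2
position: [0.4897, 0.0178, 0.148]
orientation: [3.141, 0.002, 2.903]
ft_force: [-0.1, -0.3, -0.5]
finger_gap: -0.0003
grip_force: 0.0
```

>>> drive_tool(
  targets=[
    {"offset":[0,0,0.03],"twist":0},
    {"offset":[0,0,0.03],"twist":0},
    {"offset":[0,0,0.02],"twist":0},
    {"offset":[0,0,0],"twist":0},
  ],
)

```text
clock: 6.7
position: [0.4882, 0.0186, 0.0657]
orientation: [-3.141, -0.004, 2.905]
ft_force: [0.1, 0.4, -0.1]
finger_gap: -0.0003
grip_force: 0.0
```

```bash
python3 -c "from h import *;rep()"
```

```text
t 6.7 stn mm [-75.3  56.2] z 65.7 yawerr deg 0.04 gap -0.0003 F [ 0.1  0.4 -0.1]
```

Position is as intended; pushing towards the bin.

>>> drive_tool(
  targets=[
    {"offset":[-0.006,0,0],"twist":0},
    {"offset":[-0.006,0,0],"twist":0},
    {"offset":[-0.005,0,0],"twist":0},
    {"offset":[-0.005,0,0],"twist":0},
    {"offset":[-0.005,0,0],"twist":0},
    {"offset":[-0.005,0,0],"twist":0},
    {"offset":[-0.005,0,0],"twist":0},
    {"offset":[-0.005,0,0],"twist":0},
  ],
)

```text
clock: 7.7
position: [0.5298, 0.0079, 0.0673]
orientation: [-3.142, -0.0, 2.904]
ft_force: [0.1, -0.5, -0.5]
finger_gap: 0.0003
grip_force: 0.1
```

>>> drive_tool(
  targets=[
    {"offset":[-0.005,0,0],"twist":0},
    {"offset":[-0.005,0,0],"twist":0},
    {"offset":[-0.005,0,0],"twist":0},
    {"offset":[-0.005,0,0],"twist":0},
    {"offset":[-0.005,0,0],"twist":0},
    {"offset":[-0.005,0,0],"twist":0},
    {"offset":[-0.004,0,0],"twist":0},
    {"offset":[0,0,0],"twist":0},
  ],
)

```text
clock: 8.7
position: [0.5628, -0.0001, 0.0674]
orientation: [3.142, 0.0, 2.904]
ft_force: [0.4, 0.7, 0.1]
finger_gap: -0.0004
grip_force: 0.0
```

>>> drive_tool(
  targets=[
    {"offset":[0.01,0,0],"twist":0},
    {"offset":[0,0,-0.04],"twist":0},
    {"offset":[0,0,-0.05],"twist":0},
    {"offset":[0,0,-0.05],"twist":0},
    {"offset":[0.06,0,0],"twist":0},
    {"offset":[0.06,0,0],"twist":0},
    {"offset":[0,0,0],"twist":0},
    {"offset":[0,0,0],"twist":0},
  ],
)

```text
clock: 9.7
position: [0.436, 0.0307, 0.2077]
orientation: [3.141, 0.002, 2.904]
ft_force: [-0.4, -0.2, -0.8]
finger_gap: -0.0
grip_force: 0.0
```

```bash
python3 - <<'E'
from h import *
rep()
im=optics.read_camera('side');cv2.imwrite('pics/s3.png',cv2.resize(im[120:320,250:480,::-1],(690,600),interpolation=cv2.INTER_CUBIC))
E
```

```text
t 9.7 stn mm [-128.9   55.8] z 207.7 yawerr deg 0.0 gap -0.0 F [-0.4 -0.2 -0.8]
```

View pics/s3.png

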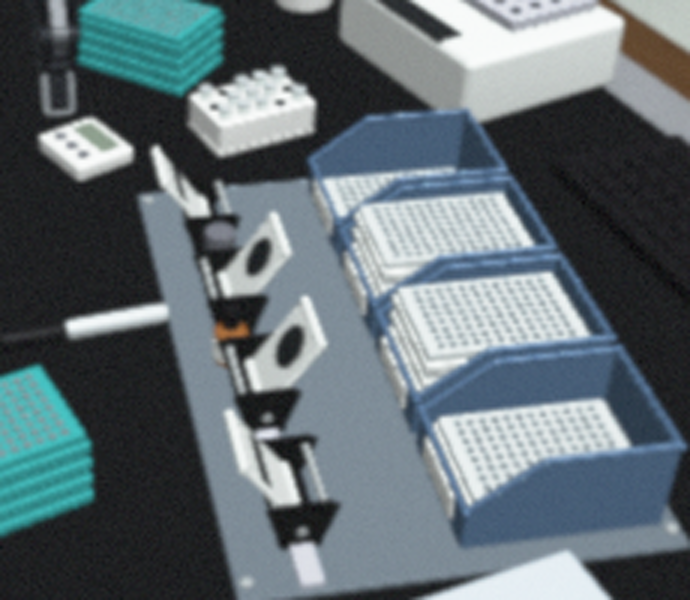

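The two middle tags, at (258,260) and (290,345), now show discs. The outer two, at (180,180) and (250,455), lean forward. The vial, jar and marker are in place, and the arm is clear.

```bash
python3 -c "from station import manip;print(manip.sign_off())"
```

```text
the job is handed in; nothing more can be done
None
```

I handed the job in at about 10 s on the robot's clock: the left tag was pushed forward to bar and the second tag back to disc, so only the two middle, full bins show discs; the sign-off returned no verdict.

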